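# Drive the hinge pin out of a sample mill and catch it in a pan

## Robot

A 6-joint arm with a two-finger parallel gripper is mounted at the origin on the work surface. World frame = base frame: x ahead of the robot, y to its left, z up, the work surface at z = 0. Lengths are in mm, angles in rad, forces in N, time in s.
With the tool pointing down it reaches from about 300 to 775 mm from the base axis. Payload 14.6 kg.
Tool frame: the origin (TCP) lies between the finger pads; the fingertips stand 25 mm ahead of it and the grasp point (between the pads) lies 6 mm ahead of it; z points along the fingers, y is the line along which they close (so a half turn about z gives the same grasp; the last joint's range is limited). The gripper opens to 94 mm and grips with 3 to 60 N. Pads are 16 mm wide; open, the fingers measure 119 mm over their backs; the gripper's body (75 mm by 177 mm) begins 78 mm behind the grasp point.
Start: joints at [1.218, 0.3, 1.521, -0, 1.321, -0.067], TCP at [155.056, 527.681, 230.446] pointing down, gripper open.
Joint ranges: [-3.03, 3.03], [-0.79, 2.21], [0.23, 2.52], [-1.04, 4.18], [0, 3.07], [-2.55, 2.55]. Speed limits (rad/s): [2.22, 2.22, 2.57, 3.14, 3.14, 3.14].

## Interface

Orientations are given as [roll, pitch, yaw] about the fixed x, y, z axes, in that order (R = Rz(yaw) Ry(pitch) Rx(roll)).
In Python, from cell import manip gives the robot as it stands. The module is installed in compiled form; this text tells all that it offers.
- The arm moves only by the tool step_arm, never from a script. Its argument "series" is one flat list of numbers, 5 for each row, row after row: the shift along the world's x, y, z in mm, then the turn about the world's z in rad, then the closure, from 0 (fully open) to 1 (shut). In form: [dx, dy, dz, spin, jaw, dx, dy, dz, spin, jaw, ...]. A call has 1 to 20 rows; each row shifts and turns the commanded pose from where the row before left it; what a row does not reach is not made up. A row lasts 1/8 s, in which the tool goes at most 62.5 mm and 10.7 degrees, less where a joint would pass 70% of its speed; a pose out of reach is approached as far as the arm can. A call is refused whole if a number of a shift passes 62.5 or a number of a turn 0.188, either way. A call with a gripper value outside its range is refused whole. The fingers move at their own pace and stop on an object; "squeeze" is the grip in N (left out, the last holds). Time passes only in rows, so rows that do not move let the fingers close. It gives the time, the measured TCP pose, the force, the opening and the grip force at its end, in the units of the state.
- manip.read_state(): the state, without advancing time (a new reading comes with each control period).
- manip.camera(name): name is "scene" or "side" or "wrist"; returns (picture, depth): 480x640x3 uint8, blue, green, red; 480x640 float32, mm along the optical axis (not along the pixel's ray), 0 where there is no reading.
- manip.camera_info(name): a dict with "fovy" (degrees; the focal length in pixels is half the picture's height over the tangent of half this angle, whatever the lens; pixels are square), "cx", "cy" (the principal point, pixels), "k1" (the pictures are not rectified: a ray, as slopes to the right and down, at radius r is drawn at 1 + k1 r^2 times it, then the intrinsics apply), "eye" and "orientation" of the camera in the world. Camera axes: x right, y down, z forward; pixel columns grow to the right and rows downward; lengths in mm; the calibration is good to about 2 mm. A picture is of the moment at which its call begins: read the wrist's pose just before it. camera_info takes no time and is no camera call; for the wrist camera it gives the pose at the moment of the call.
- manip.sign_off(): hands the job in; it is judged then, once.
The state is a dict: "clock": time; "joints": joint angles; "qd": joint speeds; "effort": joint torques, N m; "eef_pos": TCP position; "eef_rot": TCP orientation; "wrist_force": force on the tool from outside, world axes, zero at the start; "moment": the same for the moment, N m; "finger_gap": finger opening in mm; "finger_force": force on a finger pad.
Only numpy, scipy, OpenCV 4.12 (cv2) and the standard library are available. Lean on these libraries where they do the work, as an engineer would, in place of code of your own. Each camera call takes 0.05 s, during which the arm holds its last target. There are 200 camera calls.

## Task

The small sample mill's lid must come off for cleaning: stand the steel pan on the bench under one end of the hinge barrel, then with the drift punch push the hinge pin right out of the barrel so that it drops into the pan and never onto the bench. Finish with the punch lying on the bench, the pan standing flat with the pin inside, and the jar, brush and screwdriver left where they are.

Things in the scene. Friction and masses are not known exactly. Their poses are not given: they have to be found in the camera images.
- hinge (a point): Centre of the mill's square steel hinge barrel, on its hole's axis, 125 mm above the bench. Barrel 36 x 36 mm in section, 80 mm long along this frame's y (end faces at y = +40 and -40 mm), 107 to 143 mm above the bench, spring cap to 149 mm. A straight 18 mm hole runs right through along y, open at both ends; the pin may be driven out of either end.
- mill: Small sample mill fixed to the bench; origin on the bench right under the hinge centre, same axes. Round aluminium chamber with white lid, 128 mm across, 143 mm high, centred at x = -110 mm. The barrel's pedestal reaches only to y = +25 and -25 mm, so a low pan can stand under the last 15 mm of either barrel end; keep the pan at x > -50 mm. Free space on the +x side and beyond both ends.
- pin_mid (a point): Centre of the hinge pin: plain dark steel rod, 16 mm diameter, 76 mm long along y, 0.12 kg, held by a spring plunger at mid-barrel. Both ends start up to 4 mm inside the barrel, so fingers cannot grip it; it lies on the hole's bottom, axis 1 mm below the hole's. About 3 to 8 N moves it; it must be pushed about 80 mm, right out, and then drops off the end.
- pan_grip (a point): Where to grasp the loose stainless pan: its upright grip plate, 12 mm thick (x), 44 mm long (y), fixed outside the middle of the pan's +x long wall. This point is 50 mm above the pan's underside and 51 mm to +x of the pan's middle; the plate's top is at 65 mm, free above the rim (35 mm).
- pan_floor (a point): Middle of the inner floor of the pan, 3 mm above its underside; same axes as pan_grip (z up). The pan (0.3 kg) is an open box 90 mm (x) by 160 mm (y), 35 mm high, walls and floor 3 mm.
- punch_handle (a point): Centre of the handle of the loose drift punch (0.3 kg): a square steel handle 26 x 26 mm, 90 mm long along x, with a round steel shank of 10 mm diameter, 100 mm long, that sticks out of the handle's +x end on the same axis. x points from the handle to the shank's tip. It lies on the bench, this point 13 mm up.
- punch_tip (a point): The flat end of the punch's shank, 145 mm to +x of the handle's centre.
- jar_mid (a point): Bystander: middle of a closed glass jar, 64 mm wide, 100 mm high, standing on the bench (this point is 50 mm up).
- brush: Bystander: a brush about 200 mm long lying on the bench, along its x axis; origin at the underside of its middle.
- screwdriver: Bystander: a grey-handled screwdriver about 190 mm long lying on the bench along its x axis; origin at the underside of its middle.
Mind the look-alikes: they are no part of the job. Leave any pink look-alike of the part that bears punch_handle alone.

How it is judged:
By the outcome, as a careful person would: the job done as asked, in the order asked, and still so for the second after the job is handed in, with the robot touching nothing.
It also fails if it takes over 72 s, if anything falls off the work surface, if the arm or the gripper's body presses on something with over 40 N, if the wrist force passes 120 N, or if a joint passes its speed limit or range.

## Working session

There is one attempt and no reset: what is moved stays moved. The work goes in short steps, Python scripts to look and compute and a tool call to move; the robot and the scene stay as the last step left them, time stands still between calls to the robot, and variables do not carry over. Pictures are saved under pics/ and viewed, at most 10 in all, crops included, and the job is handed in when it is done.

Besides the shell and the picture viewer there is one more tool, called after "Request:" by a JSON object that holds its "method" and its "body". step_arm: Moves the arm, as the interface text tells. Its arguments: {"type":"object","properties":{"series":{"type":"array"},"squeeze":{"type":"number"}},"required":["series"]}

```bash
mkdir -p pics
cat > h.py <<'E'
import numpy as np,cv2
from scipy.spatial.transform import Rotation as R
from cell import manip
def rot(o):
    o=np.array(o,float)
    return o if o.shape==(3,3) else R.from_euler('xyz',o).as_matrix()
def snap(n,f):
    i=manip.camera_info(n); p,d=manip.camera(n); cv2.imwrite('pics/'+f+'.png',p); np.savez('pics/'+f+'.npz',p=p,d=d,i=np.array(i,dtype=object)); return p,d,i
def load(f):
    z=np.load('pics/'+f+'.npz',allow_pickle=True); return z['p'],z['d'],z['i'].item()
def rays(uv,i):
    f=240/np.tan(np.radians(i['fovy'])/2); uv=np.atleast_2d(uv).astype(float)
    q=(uv-[i['cx'],i['cy']])/f; s=q.copy()
    for _ in range(20): s=q/(1+i['k1']*(s**2).sum(1,keepdims=True))
    return np.c_[s,np.ones(len(s))]@rot(i['orientation']).T
def onz(uv,i,z):
    r=rays(uv,i); e=np.array(i['eye']); return e+r*((z-e[2])/r[:,2])[:,None]
def cloud(uv,d,i):
    uv=np.atleast_2d(uv); return np.array(i['eye'])+rays(uv,i)*d[uv[:,1].astype(int),uv[:,0].astype(int)][:,None]
E
python3 - <<'E'
from h import *
for n in ['scene','side','wrist']:
    p,d,i=snap(n,n+'0'); print(n,i)
print(manip.read_state())
a=[cv2.imread(f'pics/{n}0.png') for n in ('scene','side')]
E
```

```text
scene {'fovy': 54.459623829416266, 'cx': 321.5497761886114, 'cy': 238.26724649152814, 'k1': 0.01654423512442079, 'eye': array([1283.95921883,  -97.76856805,  671.70919037]), 'orientation': array([-2.20854626, -0.0216465 ,  1.47566058])}
side {'fovy': 55.47713016748492, 'cx': 321.02436632393926, 'cy': 236.7266846872895, 'k1': -0.07449188950085005, 'eye': array([ 293.48796802, -607.72231726,  683.92304533]), 'orientation': array([-2.31744216,  0.00728158, -0.39714123])}
wrist {'fovy': 69.97282389564309, 'cx': 319.2101102998456, 'cy': 237.12552532316568, 'k1': -0.05871370945391632, 'eye': array([ 81.09462851, 549.19925438, 383.53987206]), 'orientation': array([2.87194044e+00, 2.71548716e-03, 1.28466510e+00])}
{'clock': 0.15, 'joints': array([ 1.21840092e+00,  3.00332089e-01,  1.52139762e+00, -1.82323564e-06,
        1.32071457e+00, -6.66123876e-02]), 'qd': array([-9.86116114e-05, -2.04400265e-03, -3.02102522e-03, -8.18786529e-04,
       -1.42737646e-03,  4.82643149e-04]), 'effort': array([ 2.15761582e-03, -5.31958258e+01, -3.52821493e+01,  7.08162971e-02,
        2.37657147e-02, -7.86721694e-05]), 'eef_pos': array([155.00201624, 527.533185  , 230.04019251]), 'eef_rot': array([-3.14074280e+00, -5.49242970e-05,  2.85581006e+00]), 'wrist_force': array([-0.28757294,  0.47738002, -0.55329867]), 'moment': array([-0.02468785, -0.05617126, -0.02999877]), 'finger_force': 0.0, 'finger_gap': 93.99344832710747}
```

View pics/scene0.png

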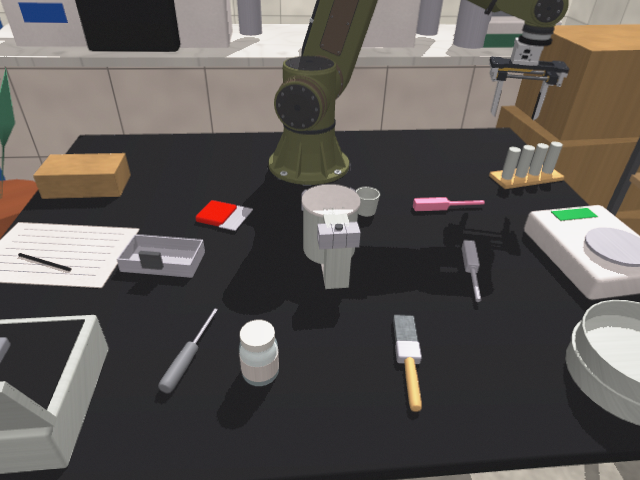

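View pics/side0.png

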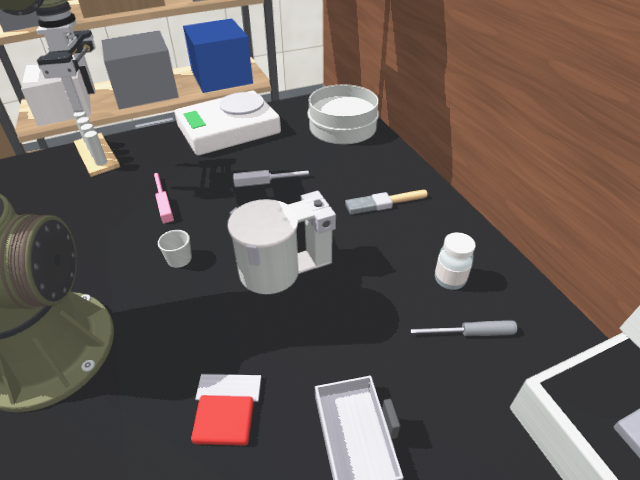

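The scene view shows the pan at (162,256) with its dark grip plate at (150,260), the punch with handle (470,255) and tip (477,298), and the hinge barrel at (338,232). The screwdriver is at (190,350), the jar at (258,353), the brush at (408,360) and the pink look-alike at (445,204). The side view has the same things: barrel (318,212), punch (270,176), pan (358,430).

```bash
python3 - <<'E'
from h import *
def reg(f,box,zlo,zhi):
    p,d,i=load(f); u0,v0,u1,v1=box
    uv=np.array([(u,v) for v in range(v0,v1) for u in range(u0,u1) if d[v,u]>0]); P=cloud(uv,d,i)
    m=(P[:,2]>zlo)&(P[:,2]<zhi); return P[m],uv[m]
def show(n,P):
    if len(P)<5: print(n,'few');return
    r=cv2.minAreaRect(P[:,:2].astype(np.float32)); print(n,len(P),'rect',np.round(r[0],1),np.round(r[1],1),round(r[2],1),'zpct',np.round(np.percentile(P[:,2],[2,50,98]),1))
for f,b in (('scene0',(440,230,500,310)),('side0',(225,160,320,195))):
    P,_=reg(f,b,5,60); show('punch '+f,P)
    P,_=reg(f,b,20,60); show('punchhandle top '+f,P)
for f,b in (('scene0',(110,225,215,285)),('side0',(305,365,420,480))):
    P,_=reg(f,b,30,40); show('pan rim '+f,P)
    P,_=reg(f,b,44,80); show('pan plate '+f,P)
for f,b in (('scene0',(310,210,370,255)),('side0',(290,185,345,235))):
    P,_=reg(f,b,104,160); show('barrel '+f,P)
    P,uv=reg(f,b,139,146); show('barrel top '+f,P)
    P,uv=reg(f,b,147,155); show('cap '+f,P)
for n,f,b in (('jar','scene0',(235,318,283,385)),('brush','scene0',(388,310,425,412)),('sd','scene0',(155,305,222,395)),('pink','scene0',(408,195,490,215))):
    P,_=reg(f,b,6,120); show(n,P)
for f,b,s in (('scene0',(300,180,375,295),5),('side0',(280,180,350,280),5)):
    p=load(f)[0];u0,v0,u1,v1=b
    cv2.imwrite(f'pics/c_{f}.png',cv2.resize(p[v0:v1,u0:u1],None,fx=s,fy=s))
E
python3 -c "
import cv2,numpy as np
a=cv2.imread('pics/c_scene0.png');b=cv2.imread('pics/c_side0.png')
h=max(a.shape[0],b.shape[0]);f=lambda x:cv2.copyMakeBorder(x,0,h-x.shape[0],0,0,0);cv2.imwrite('pics/c.png',np.hstack([f(a),f(b)]))"
```

```text
punch scene0 568 rect [538.3 318.9] [ 26.5 191.4] 76.7 zpct [ 7.7 22.2 27.1]
punchhandle top scene0 309 rect [491.2 330.4] [25.8 94.5] 76.5 zpct [20.5 24.9 27.4]
punch side0 632 rect [528.2 347.8] [101.8 217.8] 85.6 zpct [ 5.9 19.9 30.1]
punchhandle top side0 311 rect [536.  321.5] [ 29.  181.6] 77.9 zpct [20.3 26.9 30.2]
pan rim scene0 553 rect [ 452.4 -359.3] [163.3 106.9] 79.2 zpct [30.1 34.  39. ]
pan plate scene0 248 rect [ 497.8 -367.1] [44.5 15.1] 77.5 zpct [44.5 58.7 67.1]
pan rim side0 812 rect [ 452.5 -358.3] [161.6 101.5] 79.1 zpct [30.3 35.5 38.3]
pan plate side0 374 rect [ 497.4 -368.4] [44.5 13.1] 77.8 zpct [45.6 64.9 68. ]
barrel scene0 1729 rect [508.9  25.6] [113.3 108.1] 6.8 zpct [106.3 140.3 147.2]
barrel top scene0 868 rect [519.2  13.9] [96.4 90.7] 88.3 zpct [139.6 142.7 144.8]
cap scene0 37 rect [544.1  17.5] [13.7 16.9] 82.9 zpct [147.1 148.1 150. ]
barrel side0 1372 rect [514.8  11.9] [108.1  86.2] 9.4 zpct [110.  143.9 150.1]
barrel top side0 950 rect [514.7  12. ] [109.5  84.7] 10.4 zpct [140.3 144.3 145.8]
cap side0 50 rect [546.3  24. ] [33.4 15. ] 80.8 zpct [147.8 150.3 152.4]
jar 2174 rect [ 767.9 -140.3] [60.6 60.2] 45.0 zpct [  9.1  74.4 101.4]
brush 1599 rect [763.9 121. ] [ 42.  201.3] 82.4 zpct [ 8.4 17.7 21.3]
sd 950 rect [ 706.9 -260.3] [ 26.  192.2] 68.8 zpct [ 9.4 22.2 27.2]
pink 511 rect [270.6 353. ] [190.9  32.3] 89.0 zpct [ 7.3 18.  27.4]
```

View pics/c.png

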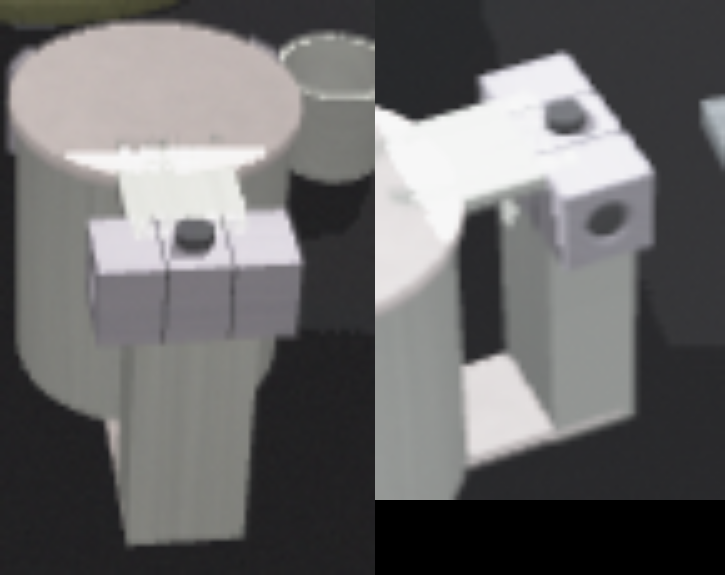

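The crop shows the barrel's top-face corners clearly in both views, and the hole in its −y end at side pixel about (326,223).

Run:
```python
from h import *
_,_,i=load('scene0')
A=onz([(319,235.6),(359.8,232.2),(358.4,222),(317.6,224.4)],i,143); print(A.round(1),A.mean(0).round(1))
for a,b in((0,1),(3,2)):
    v=A[b]-A[a];print(np.hypot(*v[:2]),np.degrees(np.arctan2(v[1],v[0]))-90)
_,_,s=load('side0')
B=onz([(301,195.6),(318,190.6),(336,214.6),(314.6,219)],s,143); print(B.round(1),B.mean(0).round(1))
for a,b in((3,0),(2,1)):
    v=B[b]-B[a];print(np.hypot(*v[:2]),np.degrees(np.arctan2(v[1],v[0]))-90)
print('hole -y',onz((326.4,223.4),s,125))
```

```text
[[565.8 -22.7 143. ]
 [559.8  57.5 143. ]
 [525.   60.4 143. ]
 [528.1 -22.  143. ]] [544.7  18.3 143. ]
80.42146998028454 4.235156900459231
82.44203889033007 2.183746114788903
[[525.7  56.3 143. ]
 [562.   58.  143. ]
 [564.5 -22.7 143. ]
 [523.6 -18.7 143. ]] [543.9  18.2 143. ]
74.945472704969 -1.5869243951675855
80.7334047314002 1.767830491462746
hole -y [[546.69285177 -19.38560726 125.        ]]
```

Request:
{"method": "step_arm", "body": {"series": [28,-39,0,-0.09,0,28,-39,0,-0.09,0,28,-39,0,-0.09,0,28,-39,0,-0.09,0,28,-39,0,-0.09,0,28,-39,0,-0.09,0,28,-39,0,-0.09,0,28,-39,0,-0.09,0,28,-39,0,-0.09,0,28,-39,0,-0.09,0,28,-39,0,-0.09,0,28,-39,0,-0.09,0,28,-39,0,-0.09,0,28,-39,0,-0.11,0,0,0,0,0,0,0,0,0,0,0]}}

```text
clock: 2.15
eef_pos: [546.7, -18.0, 230.1]
eef_rot: [-3.141, -0.0, 1.577]
wrist_force: [-0.2, -0.3, 0.1]
finger_gap: 93.8
finger_force: 0.0
```

Run:
```python
from h import *
s=manip.read_state(); print(s['clock'],s['eef_pos'],s['eef_rot']); p,d,i=snap('wrist','w1'); print(i)
cv2.imwrite('pics/w1v.png',p)
```

```text
2.15 [546.69859154 -17.96652473 230.11350458] [-3.14081694e+00 -2.59961936e-04  1.57658968e+00]
{'fovy': 69.97282389564309, 'cx': 319.2101102998456, 'cy': 237.12552532316568, 'k1': -0.05871370945391632, 'eye': array([546.83548399,  59.25679432, 383.72012731]), 'orientation': array([2.87036338e+00, 1.44917542e-03, 5.46815923e-03])}
```

View pics/w1v.png

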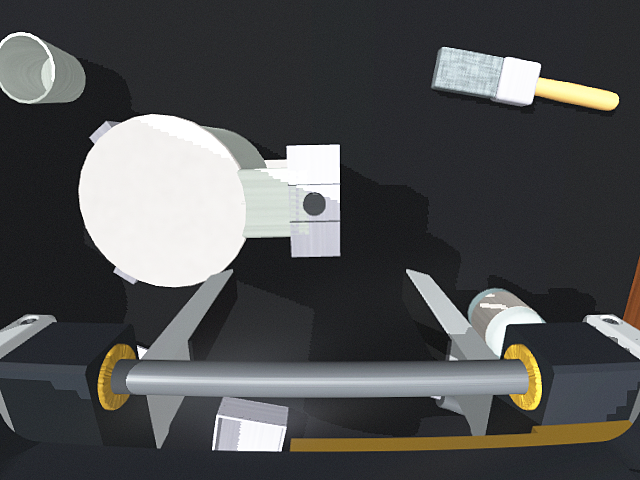

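The wrist view shows the barrel top with corners near (287,145), (339,145), (340,257) and (291,258), and the cap at (314,203). I'll measure its edges.

Run:
```python
from h import *
p,d,i=load('w1')
A=onz([(287,145),(339.5,144.5),(340,256.5),(291,257.5)],i,143);print(A.round(1),A.mean(0))
uv=np.array([(u,v) for v in range(135,268) for u in range(280,350) if d[v,u]>0]);P=cloud(uv,d,i)
m=(P[:,2]>137)&(P[:,2]<155);r=[]
for v in range(147,255,3):
    k=m&(uv[:,1]==v)
    if k.any(): q=P[k][np.argmax(uv[k][:,0])]; r.append((q[0],q[1],uv[k][:,0].max()))
r=np.array(r);f=np.polyfit(r[:,1],r[:,0],1);print('right edge x at y18',np.polyval(f,18),'yaw deg',-np.degrees(np.arctan(f[0])),r[::5])
k=m&(uv[:,0]>320);print('y range',P[k][:,1].min(),P[k][:,1].max(),np.median(P[k][:,2]))
print('cap',onz((314,203.5),i,149))
```

```text
[[524.6  57.3 143. ]
 [560.3  57.8 143. ]
 [562.3 -22.5 143. ]
 [526.  -23.5 143. ]] [543.30337731  17.29049999 143.        ]
right edge x at y18 560.7538433911835 yaw deg 1.1591677835544012 [[560.02815039  56.14993979 339.        ]
 [560.20353689  46.07868847 339.        ]
 [560.42125214  35.77453744 339.        ]
 [560.6278022   25.27838401 339.        ]
 [560.81111101  14.65653696 339.        ]
 [560.98771361   3.89767086 339.        ]
 [561.27716764  -7.53420081 339.        ]
 [561.50328674 -18.93642633 339.        ]]
y range -22.737504074494453 57.48184159013702 142.49528636692648
cap [[543.1149655   18.11390528 149.        ]]
```

Request:
{"method": "step_arm", "body": {"series": [-6,-44,0,-0.026,0,-6,-44,0,-0.026,0,-6,-44,0,-0.026,0,-6,-44,0,-0.026,0,-6,-44,0,-0.026,0,-6,-44,0,-0.026,0,-6,-44,0,-0.026,0,-7,-42,0,-0.026,0,0,0,-30,0,0,0,0,-35,0,0,0,0,-35,0,0,0,0,-35,0,0,0,0,-24,0,0,0,0,-15,0,0,0,0,0,0,0], "squeeze": 45}}

```text
clock: 4.08
eef_pos: [498.1, -367.6, 56.1]
eef_rot: [-3.141, -0.001, 1.369]
wrist_force: [0.7, 0.2, -0.9]
finger_gap: 93.6
finger_force: 0.0
```

Request:
{"method": "step_arm", "body": {"series": [0,0,0,0,1,0,0,0,0,1,0,0,0,0,1,0,0,0,0,1,0,0,0,0,1,0,0,0,0,1,0,0,0,0,1,0,0,0,0,1]}}

```text
clock: 5.08
eef_pos: [497.9, -368.3, 56.4]
eef_rot: [-3.141, -0.0, 1.368]
wrist_force: [-1.9, 0.8, 1.2]
finger_gap: 17.5
finger_force: 1.1
```

Request:
{"method": "step_arm", "body": {"series": [0,0,0,0,1,0,0,0,0,1,0,0,0,0,1]}}

```text
clock: 5.45
eef_pos: [498.0, -368.3, 56.5]
eef_rot: [-3.141, 0.0, 1.368]
wrist_force: [-1.9, 0.1, 3.4]
finger_gap: 14.2
finger_force: 45.0
```

Request:
{"method": "step_arm", "body": {"series": [0,0,8,0,1,0,0,14,0,1,0,0,14,0,1,0,0,14,0,1,13,10,0,0.028,1,13,20,0,0.028,1,13,20,0,0.028,1,13,25,0,0.028,1,13,25,0,0.028,1,13,25,0,0.028,1,13,20,0,0.028,1,12,15,0,0.03,1,0,0,0,0,1,0,0,0,0,1]}}

```text
clock: 7.2
eef_pos: [600.9, -208.7, 106.2]
eef_rot: [-3.141, 0.0, 1.593]
wrist_force: [0.2, -0.1, -2.4]
finger_gap: 14.4
finger_force: 45.1
```

Run:
```python
from h import *
p,d,i=snap('side','s2'); q,_,_=snap('wrist','w2')
cv2.imwrite('pics/s2v.png',np.hstack([cv2.resize(p,None,fx=.62,fy=.62),cv2.resize(q,None,fx=.62,fy=.62)]))
```

```text
(no output)
```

View pics/s2v.png

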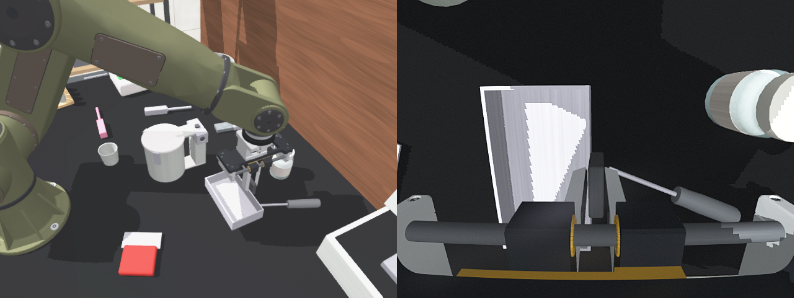

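The pan is lifted and held clear of everything. I'll measure its pose in the hand.

Run:
```python
from h import *
p,d,i=load('w2')
uv=np.array([(u,v) for v in range(130,340) for u in range(120,330) if d[v,u]>0]);P=cloud(uv,d,i)
m=(P[:,2]>40)&(P[:,2]<66)&(P[:,0]<588)&(P[:,0]>515);F=P[m]
A=np.c_[F[:,:2],np.ones(len(F))]
for _ in range(4):
    c=np.linalg.lstsq(A,F[:,2],rcond=None)[0]; k=abs(A@c-F[:,2])<3; A,F=A[k],F[k]
print('floor plane',c,len(F),'z mid',F[:,2].mean())
m=(P[:,2]>72)&(P[:,2]<100)&(P[:,0]<597); r=cv2.minAreaRect(P[m][:,:2].astype(np.float32));print('rim',r,np.median(P[m][:,2]))
Q=P[m]
print('y max',Q[:,1].max(),'xmin',Q[:,0].min())
l=[]
for y in range(-215,-135,10):
    k=m&(abs(P[:,1]-y)<3); 
    if k.any(): l.append((y,P[k][:,0].min(),P[k][:,0].max()))
print(np.round(l,1))
```

```text
floor plane [ 2.15133255e-02 -1.42506854e-03  3.90701272e+01] 19430 z mid 51.16943289982203
rim ((550.85009765625, -190.7935333251953), (92.33137512207031, 121.11068725585938), 1.8040655851364136) 82.25638200903705
y max -129.23884651669593 xmin 504.1715789321721
[[-215.   506.2  595. ]
 [-205.   505.8  594.3]
 [-195.   505.6  595.7]
 [-185.   504.9  596.9]
 [-175.   505.7  595.9]
 [-165.   505.   595.7]
 [-155.   505.   595.5]
 [-145.   504.3  595.3]]
```

Request:
{"method": "step_arm", "body": {"series": [0,10,0,0,1,0,20,0,0,1,0,25,0,0,1,0,25,0,0,1,0,20,0,0,1,0,11,0,0,1,0,5,0,0,1,0,0,-10,0,1,0,0,-15,0,1,0,0,-12,0,1,0,0,-5,0,1,0,0,-3,0,1,0,0,-2,0,1,0,0,-1,0,1,0,0,0,0,1]}}

```text
clock: 9.18
eef_pos: [601.1, -92.3, 58.6]
eef_rot: [3.141, 0.0, 1.594]
wrist_force: [0.4, -0.2, -3.0]
finger_gap: 14.0
finger_force: 45.1
```

Request:
{"method": "step_arm", "body": {"series": [0,0,-1,0,1,0,0,-1,0,1,0,0,0,0,1,0,0,0,0,1]}}

```text
clock: 9.68
eef_pos: [601.5, -92.4, 56.9]
eef_rot: [3.14, 0.0, 1.594]
wrist_force: [2.9, -0.1, 2.9]
finger_gap: 13.9
finger_force: 45.0
```

Request:
{"method": "step_arm", "body": {"series": [0,0,0,0,0.7,0,0,0,0,0.5,0,0,0,0,0.5,0,0,0,0,0.5,0,0,15,0,0.5,0,0,30,0,0.5,0,0,45,0,0.5,0,0,45,0,0.5,0,0,40,0,0.5,0,0,20,0,0.5,0,0,0,0,0.5]}}

```text
clock: 11.05
eef_pos: [601.4, -92.4, 253.8]
eef_rot: [3.138, 0.001, 1.594]
wrist_force: [0.5, 0.4, -0.3]
finger_gap: 46.8
finger_force: 0.0
```

Run:
```python
from h import *
p,d,i=snap('scene','sc3')
uv=np.array([(u,v) for v in range(200,330) for u in range(240,345) if d[v,u]>0]);P=cloud(uv,d,i)
m=(P[:,2]>29)&(P[:,2]<40)&(P[:,1]<-5)&(P[:,0]>480);print(cv2.minAreaRect(P[m][:,:2].astype(np.float32)),np.median(P[m][:,2]),P[m].min(0),P[m].max(0))
m=(P[:,2]>60)&(P[:,2]<80)&(P[:,1]<-60)&(P[:,0]>590)&(P[:,0]<615);print(m.sum(),P[m].mean(0) if m.any() else 0)
cv2.imwrite('pics/sc3v.png',p[180:380,180:420])
```

```text
((553.1798095703125, -87.6713638305664), (117.10323333740234, 183.24583435058594), 11.13421630859375) 33.722294455486576 [ 480.54100857 -174.34551034   29.00370541] [611.47154926  -5.46117066  39.89686445]
125 [604.88817336 -92.99168395  63.94514124]
```

View pics/sc3v.png

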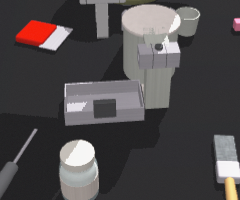

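The pan stands flat under the −y end of the barrel. Next is the punch.

Request:
{"method": "step_arm", "body": {"series": [-9,35,0,0.11,0.4,-9,35,0,0.11,0.4,-9,35,0,0.11,0.4,-9,35,0,0.11,0.4,-9,35,0,0.11,0.4,-9,35,0,0.11,0.4,-9,35,0,0.11,0.4,-9,35,0,0.11,0.4,-9,35,0,0.11,0.4,-9,35,0,0.11,0.4,-9,35,0,0.11,0.4,-12,38,0,0.104,0.4,0,0,-30,0,0.4,0,0,-30,0,0.4,0,0,-30,0,0.4,0,0,0,0,0.4,0,0,0,0,0.4]}}

```text
clock: 13.22
eef_pos: [490.3, 330.8, 162.3]
eef_rot: [3.141, 0.0, 2.908]
wrist_force: [-0.2, 0.3, 0.4]
finger_gap: 56.2
finger_force: 0.0
```

Run:
```python
from h import *
s=manip.read_state(); print(s['eef_pos'],s['eef_rot'])
p,d,i=snap('wrist','w4')
uv=np.array([(u,v) for v in range(0,480) for u in range(0,640) if d[v,u]>0]);P=cloud(uv,d,i)
near=(np.hypot(P[:,0]-520,P[:,1]-322)<150)
for lo,hi in((20,32),(4,32)):
    m=near&(P[:,2]>lo)&(P[:,2]<hi); print(m.sum(),cv2.minAreaRect(P[m][:,:2].astype(np.float32)),np.median(P[m][:,2]))
cv2.imwrite('pics/w4v.png',p)
```

```text
[490.26745854 330.78411356 162.2534447 ] [3.14123913e+00 4.37946659e-04 2.90782861e+00]
2931 ((491.7480163574219, 331.9339904785156), (25.941234588623047, 93.61192321777344), 76.03556060791016) 25.239010859583402
3840 ((535.2169799804688, 321.1246337890625), (25.941234588623047, 183.71221923828125), 76.03556060791016) 24.906691351258075
```

View pics/w4v.png

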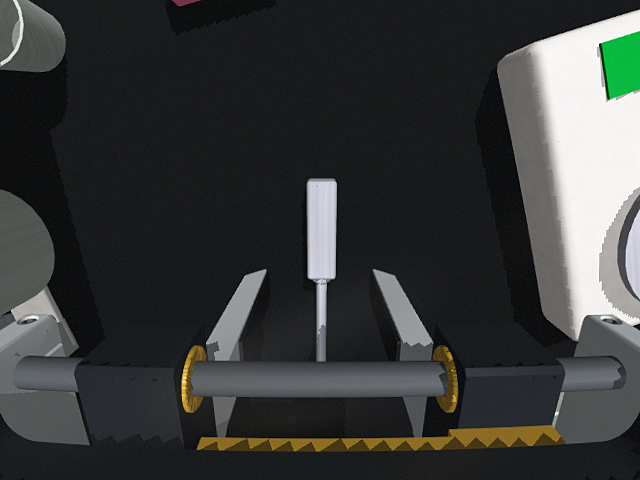

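The wrist view shows the punch handle at (322,230) centred between the fingers, with the shank pointing down the image, as expected.

Request:
{"method": "step_arm", "body": {"series": [1,0.5,-25,-0.01,0.4,0,0,-35,0,0.4,0,0,-35,0,0.4,0,0,-22,0,0.4,0,0,-12,0,0.4,0,0,-5,0,0.4,0,0,0,0,0.4,0,0,0,0,1,0,0,0,0,1,0,0,0,0,1,0,0,0,0,1,0,0,0,0,1,0,0,0,0,1,0,0,0,0,1], "squeeze": 58}}

```text
clock: 15.02
eef_pos: [491.1, 331.3, 27.7]
eef_rot: [3.141, 0.0, 2.898]
wrist_force: [-0.3, 1.1, 4.8]
finger_gap: 25.2
finger_force: 58.0
```

Request:
{"method": "step_arm", "body": {"series": [0,0,10,0,1,0,0,25,0,1,0,0,30,0,1,0,0,30,0,1,0,0,16,0,1,4,-10,0,-0.13,1,4,-10,0,-0.13,1,5,-10,0,-0.13,1,5,-10,0,-0.13,1,5,-10,0,-0.13,1,5,-10,0,-0.13,1,5,-10,0,-0.13,1,5,-10,0,-0.13,1,4,-12,0,-0.13,1,4,-12,0,-0.13,1,0,0,0,0,1,0,0,0,0,1]}}

```text
clock: 17.15
eef_pos: [536.8, 227.4, 138.2]
eef_rot: [-3.141, 0.0, 1.601]
wrist_force: [-0.3, 0.1, -2.8]
finger_gap: 25.5
finger_force: 58.0
```

Run:
```python
from h import *
s=manip.read_state(); print(s['eef_pos'],s['eef_rot'])
for n,f in(('scene','sc5'),('side','s5'),('wrist','w5')): snap(n,f)
p,d,i=load('sc5')
uv=np.array([(u,v) for v in range(150,300) for u in range(330,480) if d[v,u]>0]);P=cloud(uv,d,i)
m=(abs(P[:,0]-540)<30)&(P[:,1]>65)&(P[:,1]<180)&(P[:,2]>95)&(P[:,2]<150)
Q=P[m];print(m.sum(),Q[:,1].min())
for y in range(80,180,12):
    k=abs(Q[:,1]-y)<4
    if k.sum()>3: print(y,k.sum(),np.round([Q[k][:,0].mean(),Q[k][:,2].min(),Q[k][:,2].max(),np.median(Q[k][:,2])],1))
a=p[150:300,300:480]; b=load('w5')[0]
cv2.imwrite('pics/v5.png',np.hstack([cv2.resize(a,(480,400)),cv2.resize(b,(320,240)) if 0 else cv2.copyMakeBorder(cv2.resize(b,(320,240)),0,160,0,0,0)]))
```

```text
[536.77567133 227.44128651 138.16165816] [-3.14092986e+00  1.12460610e-04  1.60071597e+00]
239 83.92184041929634
92 22 [544.2 120.1 130.1 126.3]
104 19 [544.1 119.3 128.9 126.1]
116 20 [542.8 119.7 128.6 126.2]
128 20 [542.8 120.3 128.9 125.9]
140 21 [542.4 119.6 128.5 126. ]
152 18 [541.8 117.4 129.5 125.7]
164 17 [541.8 121.2 128.5 125.7]
176 26 [541.5 115.8 131.8 125.8]
```

View pics/v5.png

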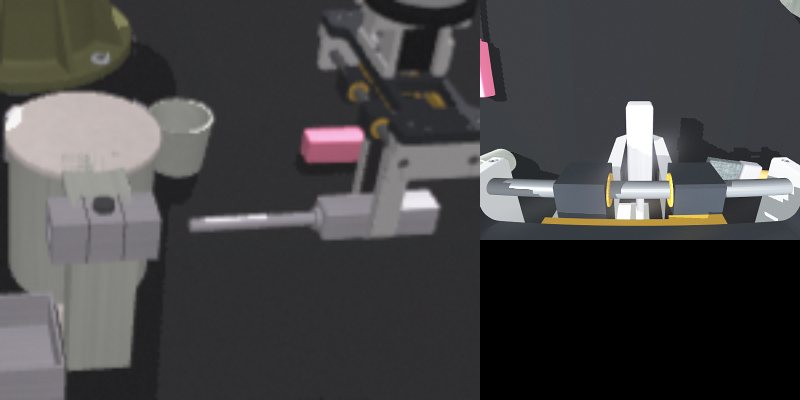

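The punch is held level, its tip pointing at the +y end of the barrel at about the right height. I'll compare shank and barrel within the same image, so that calibration bias cancels.

Run:
```python
from h import *
def cl(f,b):
    p,d,i=load(f);u0,v0,u1,v1=b
    uv=np.array([(u,v) for v in range(v0,v1) for u in range(u0,u1) if d[v,u]>0]);return cloud(uv,d,i),np.array(i['eye'])
for f,b in(('sc5',(300,150,480,300)),('s5',(220,100,360,260))):
    P,e=cl(f,b)
    m=(P[:,1]>-18)&(P[:,1]<53)&(P[:,0]>535)&(P[:,0]<575)&(P[:,2]>112)&(P[:,2]<138); Q=P[m]
    if f=='sc5':
        c=np.polyfit(Q[:,1],Q[:,0],1);r=abs(np.polyval(c,Q[:,1])-Q[:,0])<3;c=np.polyfit(Q[r,1],Q[r,0],1);print(f,'front face x at y57',np.polyval(c,57),'x at 17',np.polyval(c,17),'slope',c[0],r.sum())
    m=(P[:,1]>-18)&(P[:,1]<53)&(P[:,0]>552)&(P[:,0]<559)&(P[:,2]>138)&(P[:,2]<147);print(' top z',np.median(P[m][:,2]))
    m=(abs(P[:,0]-541)<14)&(P[:,1]>84)&(P[:,1]<165)&(P[:,2]>105)&(P[:,2]<140);Q=P[m]
    # cylinder r=5 fit: x=a+b*y, z=c+d*y
    from scipy.optimize import least_squares
    g=lambda t:np.hypot(Q[:,0]-t[0]-t[1]*(Q[:,1]-57),Q[:,2]-t[2]-t[3]*(Q[:,1]-57))-5
    s=least_squares(g,[541,-.03,124,0],loss='soft_l1');print(f,'axis at y57: x,sx,z,sz',s.x.round(3),len(Q),'tip y',Q[:,1].min())
```

```text
sc5 front face x at y57 559.3334789730551 x at 17 560.5569909757429 slope -0.030587800067195366 371
 top z 142.63954495155986
sc5 axis at y57: x,sx,z,sz [ 5.42119e+02 -2.90000e-02  1.23425e+02 -4.00000e-03] 195 tip y 84.1067896073716
 top z 144.23209620781427
s5 axis at y57: x,sx,z,sz [ 5.44660e+02 -2.80000e-02  1.24946e+02  2.00000e-03] 130 tip y 84.44281843465387
```

Request:
{"method": "step_arm", "body": {"series": [-0.8,0,0.6,0,1,0.2,-6,0,0,1,0.2,-6,0,0,1,0.2,-6,0,0,1,0.2,-6,0,0,1,0.1,-4,0,0,1,0.1,-4,0,0,1,0.1,-4,0,0,1,0.1,-4,0,0,1]}}

```text
clock: 18.42
eef_pos: [537.4, 187.7, 139.2]
eef_rot: [3.141, -0.001, 1.598]
wrist_force: [0.2, 5.8, -3.1]
finger_gap: 25.7
finger_force: 58.0
```

The tip has entered the barrel and is pushing the pin with 5.8 N and no side load. I'll continue.

Request:
{"method": "step_arm", "body": {"series": [0.1,-4,0,0,1,0.1,-4,0,0,1,0.1,-4,0,0,1,0.1,-4,0,0,1,0.2,-4,0,0,1,0.1,-4,0,0,1,0.1,-4,0,0,1,0.1,-4,0,0,1,0.1,-4,0,0,1,0.2,-4,0,0,1]}}

```text
clock: 19.68
eef_pos: [538.7, 146.8, 139.1]
eef_rot: [-3.142, 0.0, 1.598]
wrist_force: [-0.7, 0.6, -2.5]
finger_gap: 25.9
finger_force: 58.0
```

Request:
{"method": "step_arm", "body": {"series": [0.1,-4,0,0,1,0.1,-4,0,0,1,0.1,-4,0,0,1,0.1,-3,0,0,1,0.1,-3,0,0,1,0.1,-2,0,0,1]}}

```text
clock: 20.42
eef_pos: [539.2, 126.9, 138.9]
eef_rot: [-3.141, 0.0, 1.598]
wrist_force: [-0.4, 0.9, -2.8]
finger_gap: 25.6
finger_force: 58.0
```

Request:
{"method": "step_arm", "body": {"series": [0.1,-2,0,0,1,0,-2,0,0,1,0.1,-2,0,0,1,0,-2,0,0,1,0.1,-2,0,0,1,0,-2,0,0,1,0,0,0,0,1,0,0,0,0,1]}}

```text
clock: 21.42
eef_pos: [539.6, 115.2, 139.0]
eef_rot: [-3.142, -0.0, 1.598]
wrist_force: [0.6, -0.1, -2.7]
finger_gap: 25.4
finger_force: 58.0
```

Run:
```python
from h import *
s,_,_=snap('side','s6');p,_,_=snap('scene','sc6')
cv2.imwrite('pics/v6.png',np.hstack([cv2.resize(s[180:300,270:390],(400,400),interpolation=2),cv2.resize(p[200:320,230:350],(400,400),interpolation=2)]))
```

```text
(no output)
```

View pics/v6.png

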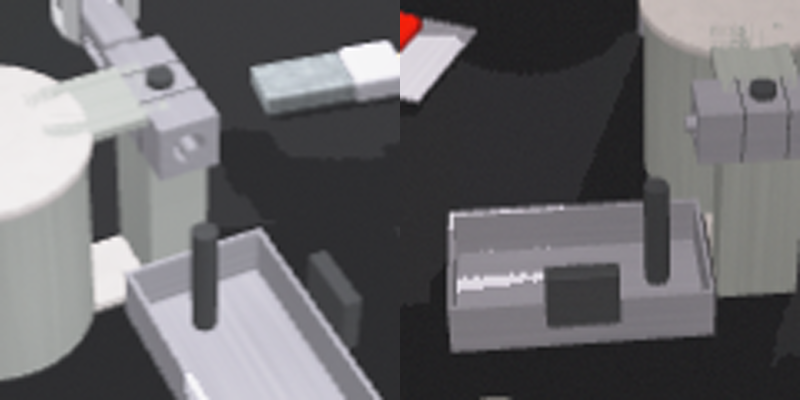

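The punch tip shows at the barrel's −y end, and the pin has dropped into the pan, where it stands upright at side-crop (205,275). I'll retract the punch and lay it down.

Request:
{"method": "step_arm", "body": {"series": [-0.1,4,0,0,1,-0.3,10,0,0,1,-0.4,14,0,0,1,-0.4,14,0,0,1,-0.4,14,0,0,1,-0.4,14,0,0,1,-0.4,14,0,0,1,-0.4,14,0,0,1,0,14,0,0,1,0,10,0,0,1,0,0,-15,0,1,0,0,-25,0,1,0,0,-30,0,1,0,0,-22,0,1,0,0,-12,0,1,0,0,-4,0,1,0,0,-2,0,1,0,0,0,0,1]}}

```text
clock: 23.78
eef_pos: [537.0, 237.3, 29.6]
eef_rot: [3.141, -0.0, 1.598]
wrist_force: [0.6, 0.2, -2.7]
finger_gap: 25.9
finger_force: 58.0
```

Request:
{"method": "step_arm", "body": {"series": [0,0,-1,0,1,0,0,-1,0,1,0,0,0,0,1,0,0,0,0,0.85,0,0,0,0,0.5,0,0,0,0,0.5,0,0,0,0,0.5,0,0,10,0,0.5,0,0,30,0,0.5,0,0,45,0,0.5,0,0,45,0,0.5,0,0,40,0,0.5,0,20,10,0,0.5,0,0,0,0,0.5]}}

```text
clock: 25.52
eef_pos: [536.8, 257.9, 208.2]
eef_rot: [3.14, -0.001, 1.599]
wrist_force: [-0.1, -0.1, -0.7]
finger_gap: 47.0
finger_force: 0.0
```

Run:
```python
from h import *
s,_,_=snap('side','s7');p,_,_=snap('scene','sc7')
cv2.imwrite('pics/v7.png',np.hstack([cv2.resize(s[100:400,200:500],(400,400)),cv2.resize(p[150:400,200:450],(400,400))]))
for f,b in (('sc6',(230,200,350,320)),('sc7',(230,200,350,320))):
    p,d,i=load(f); u0,v0,u1,v1=b
    uv=np.array([(u,v) for v in range(v0,v1) for u in range(u0,u1) if d[v,u]>0 and p[v,u].max()<75]);P=cloud(uv,d,i)
    m=(P[:,2]>10)&(P[:,2]<100)&(P[:,0]>520)&(P[:,0]<585)&(P[:,1]<-15)&(P[:,1]>-170);print(f,m.sum(),P[m].mean(0),P[m].min(0),P[m].max(0))
```

```text
sc6 207 [549.85257414 -44.87898004  49.88034946] [538.17088965 -52.42668517  10.47744   ] [554.90585694 -37.59805233  80.57540986]
sc7 205 [549.9460088  -44.48233081  49.98472194] [538.4090017  -52.30321577  11.24416952] [555.10947013 -37.66782289  79.90168482]
```

View pics/v7.png

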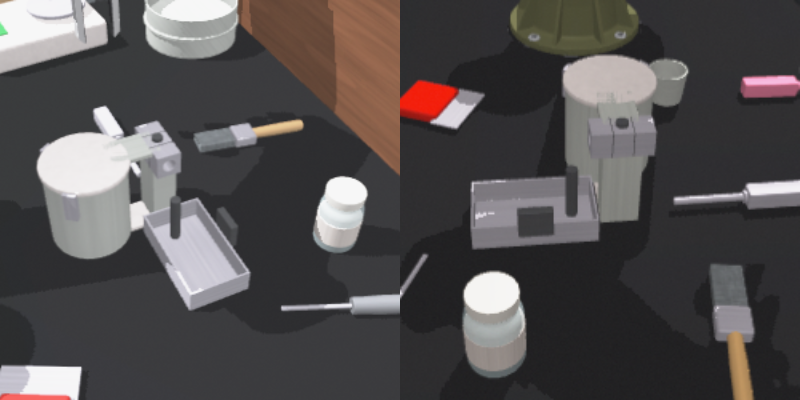

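The pin stands still inside the pan, with the same measurement 4 s apart. The punch lies on the bench and the bystanders look undisturbed.

```bash
python3 -c "
from cell import manip
print(manip.sign_off())"
```

```text
the job is handed in; nothing more can be done
None
```

The job is handed in at about 26 s: the hinge pin was pushed right out and stands upright inside the flat-standing pan, the punch lies on the bench, and the last pictures show the jar, brush and screwdriver in place; the judge's verdict was not shown.

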